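# Fasten the grey ring case in the bird-ringing hut

### The arm

A 7-joint arm with a two-finger parallel gripper is mounted at the origin on the work surface. World frame = base frame: x ahead of the robot, y to its left, z up, the work surface at z = 0. Lengths are in m, angles in rad, forces in N, time in s.
With the tool pointing down it reaches from about 0.4 to 0.85 m from the base axis. Payload 10.4 kg.
Tool frame: the origin (TCP) lies on the mounting face of the last link; the fingertips stand 182 mm ahead of it and the grasp point (between the pads) lies manip.grip_depth ahead of it (manip.grip_depth is the distance from the TCP to the grasp point, in m); z points along the fingers, y is the line along which they close (so a half turn about z gives the same grasp; the last joint's range is limited). The gripper opens to 87 mm and grips with 3 to 60 N. Pads are 19 mm wide; open, the fingers measure 117 mm over their backs; the gripper's body (75 mm by 190 mm) begins 51 mm behind the grasp point.
Start: joints at [1.308, 0.332, -0.065, 1.46, 0.022, 1.35, -0.088], TCP at [0.148, -0.607, 0.405] pointing down, gripper open.
Joint ranges: [-2.6, 2.6], [-0.5, 2.12], [-1.47, 1.34], [0.16, 2.42], [-1.27, 4.41], [0.06, 2.06], [-2.6, 2.6]. Speed limits (rad/s): [2.22, 2.22, 2.79, 2.79, 3.14, 3.14, 3.14].

### API

Orientations are given as a rotation vector (axis times angle).
In Python, from station import sensors, viewer, manip, models gives the robot as it stands.
- The arm moves only by the tool jog_arm, never from a script. Its arguments are lists of equal length, an entry for each row: "delta_pos": the shift along the tool's x, y, z in m, a list of three; "rot": the turn, a rotation vector about the tool's x, y, z in units of 5 degrees (1.0 is 5 degrees), a list of three. In form: {"delta_pos": [[dx, dy, dz], ...], "rot": [[rx, ry, rz], ...]}. A call has 1 to 5 rows; each row is the pose to reach, as a shift and turn from the pose commanded when the call began, along the tool's axes at that moment; what a row does not reach only later rows make up. A row lasts 1/12 s, in which the tool goes at most 41.7 mm and 7.16 degrees, less where a joint would pass 70% of its speed; a pose out of reach is approached as far as the arm can. A call with a gripper value outside its range is refused whole. "hand" is the opening, from 0 (shut) to 1 (fully open), set as the call begins (left out, the last holds). The fingers move at their own pace and stop on an object; the grip force is fixed at half the most. Time passes only in rows, so rows that repeat a pose let the fingers close. It gives the time, the measured TCP pose, the force, the opening and the grip force at its end, in the units of the state.
- sensors.read_state(): the state, without advancing time (a new reading comes with each control period).
- viewer.read_camera(name): name is "scene" or "top" or "wrist"; returns a dict with "img" (480x640x3 uint8, red, green, blue), "fx", "fy", "cx", "cy" (pixels), "D" ([k1, k2, p1, p2, k3] as OpenCV has them; the pictures are not rectified), "world_from_camera" (4x4, takes a point from camera to world coordinates); the wrist camera has in their place "T_tool_cam" (4x4, takes a point from camera to tool coordinates, whose origin is the TCP and whose axes are the flange's). Camera axes: x right, y up, looking along -z (the intrinsics and any distortion apply to the point x, -y, -z); pixel columns grow to the right and rows downward; lengths in m; the calibration is good to about 2 mm. A picture is of the moment at which its call begins: read the wrist's pose just before it. There is no depth.
- manip.sign_off(): hands the job in; it is judged then, once.
Trained networks look in a picture, given as the dict that the camera call returned (one of the last four; its "shot" number tells which), for a name from the list of things; names that differ only in an ending like _2 or _b are one class to them, and where a whole thing is asked for, a point or a joint stands for the part that bears it (a point fixed in the world has none). Each returns a list of dicts, best first, with "conf" (0 to 1); they miss things now and then, are a little off and sometimes report something else, mostly with a low value. They report only what shows in the picture. A call takes as long as a camera call.
- models.spot_in(picture, query): "box" ([centre column, centre row, width, height] in pixels, round what is visible of it).
- models.cut_out(picture, query): "region" (480x640 bool, what is visible of it) and "box" ([centre column, centre row, width, height] in pixels, round what is visible of it).
- models.tip_of(picture, query): "pixel" ([row, column] in pixels: a listed point, or the origin of a listed thing).
The state is a dict: "time": time; "qpos": joint angles; "dq": joint speeds; "tau": joint torques, N m; "tcp_pos": TCP position; "tcp_rot": TCP orientation; "contact_force": force on the tool from outside, world axes, zero at the start; "ft_torque": the same for the moment, N m; "grip_width": finger opening in m; "finger_force": force on a finger pad.
Only numpy, scipy, OpenCV 4.12 (cv2) and the standard library are available. Lean on these libraries where they do the work, as an engineer would, in place of code of your own. Each camera call takes 0.05 s, during which the arm holds its last target. There are 200 camera calls.

### The job

The dark-grey ring case on the bench is about to be carried out to the nets: with the red-handled fork key, turn the brass bar-headed screw in its lid clockwise, fully home, so that the bar lines up with the two white marks. Leave the screw of the blue case undone, as it is. Then lift the key off and stand it upright on its prongs on the bench again.

Things in the scene. Friction and masses are not known exactly. Their poses are not given: they have to be found in the camera images.
- key_grip (a point): Middle of the loose fork key's red grip, 65 mm above its foot; the key (160 g) starts upright on the bench. z up the key, x along the fork's gap. Grip 34 (x) x 24 (y, pinch here) mm, 30 mm below to 35 mm above this point. Steel block 48 x 40 x 12 mm under it, underside 47 mm below this point; two prongs go down 18 mm more, 44 mm long in x, 8 mm thick, 20 mm gap in y. Half-turn symmetric.
- grey_case_head (a point): Top centre of the brass bar head in the dark-grey case's lid, on the screw's vertical axis, 77 mm above the bench; turns with the screw. Bar 56 mm long (x), 8 mm thick (y), upper 18 mm free for the prongs: 6 mm play each side, 16 degrees free turn. Case fixed, 146 x 116 x 55 mm high, screw central (bar top 22 mm above lid), white marks show fastened. An identical blue case stands nearby.
- grey_case_screw (a joint): Angle of the dark-grey case's screw, rad: grows clockwise seen from above, 0 undone to 1.4 at the hard stop (fastened, bar in line with the white marks). Starts at 0 to 0.3. Light to turn (0.06 N m), stays where left, does not rise or sink.
- blue_case_screw (a joint): The same for the screw of the blue case, which starts at 0 to 0.3 and is to stay undone.

How it is judged:
On the way, in this order (a step that is already met when the one before it is completed fails the run):
1. the key's fork is over the grey case's screw head, the screw not yet turned (horizontal distance between key_grip and grey_case_head below 0.02 m and z of key_grip in the frame of grey_case_head below 0.058 m and value of joint grey_case_screw below 0.9 rad), for 0.1 s.
2. the screw is turned home with the key still on it (horizontal distance between key_grip and grey_case_head below 0.025 m and z of key_grip in the frame of grey_case_head below 0.06 m and value of joint grey_case_screw above 1.15 rad), for 0.1 s.
At the end, for the whole second after the job is handed in: The grey case's screw is home (1.15 rad or more, the stop being 1.4), the blue case's screw is still undone (below 0.5 rad), and the key stands still and upright (within 8 degrees) on its prongs on the bench (grip's middle 57 to 73 mm above the bench) (value of joint grey_case_screw above 1.15 rad and value of joint blue_case_screw below 0.5 rad and angle between key_grip's own z axis and vertical below 0.15 rad and height (world z) of key_grip between 0.057 and 0.073 m and linear speed of key below 0.02 m/s); the robot touches nothing.
It fails at once if the blue case's screw is turned (value of joint blue_case_screw above 0.5 rad).
It also fails if it takes over 58 s, if anything falls off the work surface, if the arm or the gripper's body presses on something with over 40 N, if the wrist force passes 120 N, or if a joint passes its speed limit or range.

## Working session

There is one attempt and no reset: what is moved stays moved. The work goes in short steps, Python scripts to look and compute and a tool call to move; the robot and the scene stay as the last step left them, time stands still between calls to the robot, and variables do not carry over. Pictures are saved under pics/ and viewed, at most 10 in all, crops included, and the job is handed in when it is done.

Besides the shell and the picture viewer there is one more tool, called after "Emit:" by a JSON object that holds its "name" and its "arguments", one argument or row to a line. jog_arm: Moves the arm, as the interface text tells. Its arguments: {"type":"object","properties":{"delta_pos":{"type":"array"},"rot":{"type":"array"},"hand":{"type":"number"}},"required":["delta_pos","rot"]}

```bash
mkdir -p pics
cat > h.py <<'E'
import numpy as np, cv2
from scipy.spatial.transform import Rotation as R
from station import sensors, viewer, manip, models
def T_of(s):
    T=np.eye(4);T[:3,:3]=R.from_rotvec(s['tcp_rot']).as_matrix();T[:3,3]=s['tcp_pos'];return T
def cam(name):
    s=sensors.read_state();p=viewer.read_camera(name)
    p['W']=T_of(s)@np.array(p['T_tool_cam']) if name=='wrist' else np.array(p['world_from_camera'])
    return p
def save(p,n): cv2.imwrite('pics/'+n,p['img'][:,:,::-1])
def K(p): return np.array([[p['fx'],0,p['cx']],[0,p['fy'],p['cy']],[0,0,1.]])
def ray(p,col,row):
    u=cv2.undistortPoints(np.array([[[col,row]]],float),K(p),np.array(p['D'],float))[0,0]
    d=p['W'][:3,:3]@np.array([u[0],-u[1],-1]);return p['W'][:3,3],d
def atz(p,col,row,z):
    o,d=ray(p,col,row);return o+d*(z-o[2])/d[2]
def proj(p,X):
    c=np.linalg.inv(p['W'])@np.r_[X,1];c=c[:3]*[1,-1,-1]
    return cv2.projectPoints(c[None],np.zeros(3),np.zeros(3),K(p),np.array(p['D'],float))[0][0,0]
E
python3 - <<'E'
from h import *
np.set_printoptions(precision=4,suppress=True)
print(sensors.read_state(), manip.grip_depth)
for n in ['top','scene','wrist']:
    p=cam(n);save(p,n+'0.png');print(n,p['W'][:3,3])
    for q,z in [('key_grip',.065),('grey_case_head',.077),('blue_case_screw',.077)]:
        try:
            for t in models.tip_of(p,q)[:2] if 'joint' not in q else []: print(q,t,atz(p,t['pixel'][1],t['pixel'][0],z))
        except Exception as e: print(q,e)
E
```

```text
{'time': 0.0, 'qpos': array([ 1.3084,  0.3329, -0.0647,  1.4609,  0.0216,  1.3499, -0.0885]), 'dq': array([-0.0008, -0.0015, -0.0005, -0.0013, -0.0006, -0.0031,  0.0008]), 'tau': array([ -0.0004, -62.3262,   0.0241, -38.9894,  -0.0615,   0.0398,
         0.0001]), 'tcp_pos': array([ 0.1484, -0.607 ,  0.404 ]), 'tcp_rot': array([-3.1177, -0.3756,  0.0004]), 'contact_force': array([ 0.2793,  0.4327, -0.3946]), 'ft_torque': array([ 0.0187,  0.0099, -0.0017]), 'finger_force': 0.0, 'grip_width': 0.08646585983506348} 0.1635
top [ 0.3965 -0.0049  1.0384]
key_grip {'pixel': [199.3, 334.5], 'conf': 0.84} [ 0.6152 -0.0327  0.065 ]
grey_case_head {'pixel': [294.1, 126.2], 'conf': 0.62} [0.4553 0.3259 0.077 ]
blue_case_screw it knows: grey_case_head, key_grip
scene [1.0052 0.2894 0.6891]
key_grip {'pixel': [276.0, 283.4], 'conf': 0.57} [ 0.6166 -0.0381  0.065 ]
grey_case_head {'pixel': [296.2, 531.2], 'conf': 0.69} [0.455  0.3268 0.077 ]
blue_case_screw it knows: grey_case_head, key_grip
wrist [ 0.2176 -0.5899  0.3845]
blue_case_screw it knows: grey_case_head, key_grip
```

View pics/top0.png

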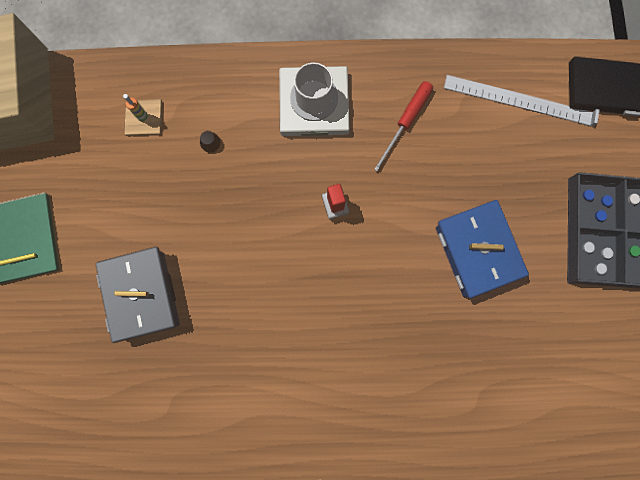

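View pics/scene0.png

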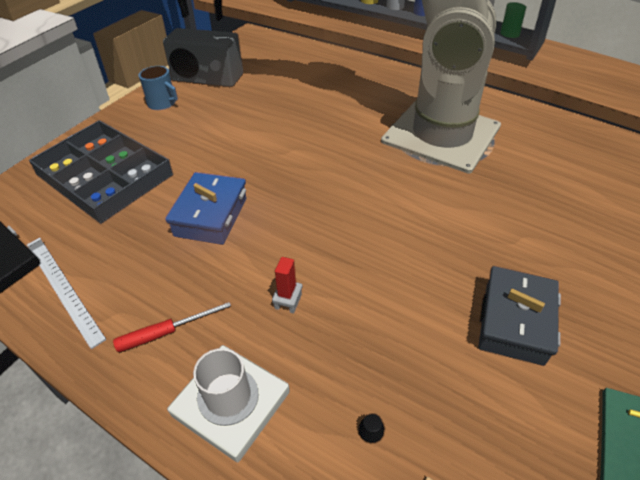

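The top view shows the grey case at about (138,294), with its bar nearly horizontal and the marks at (128,268) and (139,321). The blue case is at (483,248) and the red key at (335,199). The scene view agrees. I'll move over the key for a closer look.

Emit:
{"name": "jog_arm", "arguments": {
  "delta_pos": [
    [0.03, -0.026, 0],
    [0.06, -0.052, 0],
    [0.09, -0.078, 0],
    [0.12, -0.104, 0],
    [0.13, -0.112, 0]
  ],
  "rot": [
    [0, 0, 0],
    [0, 0, 0],
    [0, 0, 0],
    [0, 0, 0],
    [0, 0, 0]
  ],
  "hand": 1
}}

```text
time: 0.87
tcp_pos: [0.2521, -0.463, 0.4052]
tcp_rot: [-3.117, -0.385, -0.003]
contact_force: [1.1, -0.3, -0.1]
grip_width: 0.0872
finger_force: 0.0
```

Emit:
{"name": "jog_arm", "arguments": {
  "delta_pos": [
    [0.03, -0.026, 0],
    [0.06, -0.052, 0],
    [0.09, -0.078, 0],
    [0.12, -0.104, 0],
    [0.13, -0.112, 0]
  ],
  "rot": [
    [0, 0, 0],
    [0, 0, 0],
    [0, 0, 0],
    [0, 0, 0],
    [0, 0, 0]
  ]
}}

```text
time: 1.28
tcp_pos: [0.351, -0.323, 0.4053]
tcp_rot: [-3.118, -0.386, -0.002]
contact_force: [1.3, -0.2, -0.0]
grip_width: 0.087
finger_force: 0.0
```

Emit:
{"name": "jog_arm", "arguments": {
  "delta_pos": [
    [0.03, -0.026, 0],
    [0.06, -0.052, 0],
    [0.09, -0.078, 0],
    [0.12, -0.104, 0],
    [0.13, -0.112, 0]
  ],
  "rot": [
    [0, 0, 0],
    [0, 0, 0],
    [0, 0, 0],
    [0, 0, 0],
    [0, 0, 0]
  ]
}}

```text
time: 1.7
tcp_pos: [0.4501, -0.1828, 0.4053]
tcp_rot: [-3.117, -0.386, -0.003]
contact_force: [-0.3, 0.8, -0.1]
grip_width: 0.0869
finger_force: 0.0
```

Emit:
{"name": "jog_arm", "arguments": {
  "delta_pos": [
    [0.03, -0.026, 0],
    [0.06, -0.052, 0],
    [0.09, -0.078, 0],
    [0.12, -0.104, 0],
    [0.13, -0.112, 0]
  ],
  "rot": [
    [0, 0, 0],
    [0, 0, 0],
    [0, 0, 0],
    [0, 0, 0],
    [0, 0, 0]
  ]
}}

```text
time: 2.12
tcp_pos: [0.549, -0.043, 0.405]
tcp_rot: [-3.116, -0.384, -0.003]
contact_force: [-1.4, 0.4, 0.3]
grip_width: 0.0868
finger_force: 0.0
```

Run:
```python
from h import *
np.set_printoptions(precision=4,suppress=True)
p=cam('wrist');save(p,'w1.png');print(p['W'])
for t in models.tip_of(p,'key_grip')[:1]: print(t,atz(p,t['pixel'][1],t['pixel'][0],.065))
hsv=cv2.cvtColor(p['img'],cv2.COLOR_RGB2HSV)
m=((hsv[...,0]<8)|(hsv[...,0]>172))&(hsv[...,1]>150)&(hsv[...,2]>60)
v=hsv[...,2][m];print(m.sum(),np.percentile(v,[5,25,50,75,95]))
c=p['img'][max(0,0):480];print(sensors.read_state()['qpos'])
```

```text
[[ 0.2429  0.9384  0.2458  0.6181]
 [-0.9701  0.2354  0.0596 -0.0254]
 [-0.002  -0.2529  0.9675  0.3851]
 [ 0.      0.      0.      1.    ]]
{'pixel': [146.4, 330.9], 'conf': 0.9} [ 0.6181 -0.0342  0.065 ]
2325 [115. 204. 239. 247. 253.]
[ 0.5511  0.2241 -0.6327  1.6348  0.1341  1.3267 -1.428 ]
```

View pics/w1.png

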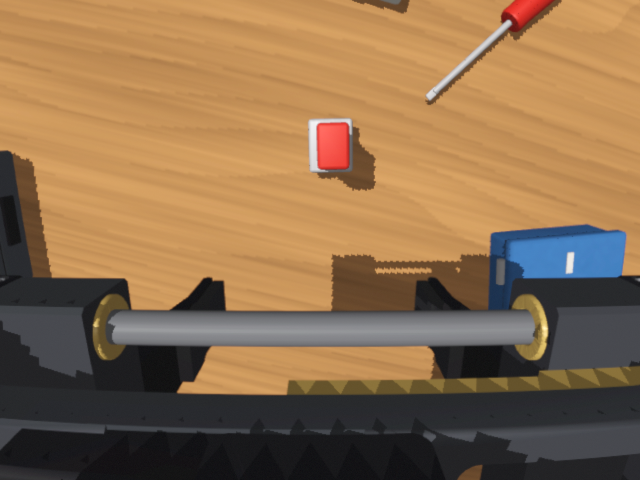

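The wrist view shows the key at (332,146), with its long side almost along tool x, and the blue case at lower right. Next I'll measure its yaw.

```bash
cat >> h.py <<'E'
def rect(p,m,z):
    n,l,st,_=cv2.connectedComponentsWithStats(m.astype(np.uint8));i=1+st[1:,4].argmax()
    c=max(cv2.findContours((l==i).astype(np.uint8),0,1)[0],key=len)[:,0]
    w=np.array([atz(p,a,b,z)[:2] for a,b in c])
    (cx,cy),(a,b),th=cv2.minAreaRect((w*1000).astype(np.float32))
    if a<b: a,b,th=b,a,th+90
    return cx,cy,a,b,(th+90)%180-90
def tool(s,tgt,yaw=None):
    T=T_of(s);d=T[:3,:3].T@(np.array(tgt)-T[:3,3]);x=T[:3,0];y0=np.degrees(np.arctan2(x[1],x[0]))
    print('tool delta',d.round(4),'yaw now',y0.round(2),'tilt',np.degrees(np.arccos(-T[2,2])).round(2), 'rotz units' , None if yaw is None else (-(((yaw-y0+90)%180)-90)/5).round(3))
E
python3 - <<'E'
from h import *
p=cam('wrist');hsv=cv2.cvtColor(p['img'],cv2.COLOR_RGB2HSV);hsv[:,420:]=0
H=hsv[...,0];m=((H<8)|(H>172))&(hsv[...,1]>120)&(hsv[...,2]>60)
for v in (60,150,210,230):
    print(v,rect(p,m&(hsv[...,2]>v),.1))
m=(hsv[...,1]<60)&(hsv[...,2]>120);m[:,:290]=0;m[:,370:]=0;m[:110]=0;m[185:]=0
r=((H<8)|(H>172))&(hsv[...,1]>120)&(hsv[...,2]>60)
print('steel',rect(p,m|r,.030))
tool(sensors.read_state(),[.618,-.0335,.065+.1635],12)
E
```

```text
60 (618.89306640625, -34.473812103271484, 32.524776458740234, 22.65139389038086, 14.111330032348633)
150 (618.8919067382812, -34.46922302246094, 32.52474594116211, 22.641948699951172, 14.11133098602295)
210 (619.2907104492188, -33.471656799316406, 31.118270874023438, 21.120101928710938, 14.762439727783203)
230 (619.0470581054688, -33.552032470703125, 30.209590911865234, 19.64177703857422, 14.731281280517578)
steel (618.8950805664062, -34.17003631591797, 47.38020324707031, 39.212921142578125, 15.405951499938965)
tool delta [0.0717 0.0034 0.176 ] yaw now 13.87 tilt 0.04 rotz units 0.375
```

Emit:
{"name": "jog_arm", "arguments": {
  "delta_pos": [
    [0.036, 0.001, 0.01],
    [0.0725, 0.003, 0.03],
    [0.0725, 0.003, 0.06],
    [0.0725, 0.003, 0.09],
    [0.0725, 0.003, 0.1]
  ],
  "rot": [
    [0, 0, -0.1],
    [0, 0, -0.2],
    [0, 0, -0.2],
    [0, 0, -0.2],
    [0, 0, -0.2]
  ]
}}

```text
time: 2.68
tcp_pos: [0.6171, -0.036, 0.2999]
tcp_rot: [-3.115, -0.4, 0.01]
contact_force: [-1.7, -1.0, -0.2]
grip_width: 0.0872
finger_force: 0.0
```

Emit:
{"name": "jog_arm", "arguments": {
  "delta_pos": [
    [0, 0, 0.025],
    [0, 0, 0.05],
    [0, 0, 0.065],
    [0, 0, 0.074],
    [0, 0, 0.074]
  ],
  "rot": [
    [0, 0, 0],
    [0, 0, 0],
    [0, 0, 0],
    [0, 0, 0],
    [0, 0, 0]
  ]
}}

```text
time: 3.1
tcp_pos: [0.6177, -0.0354, 0.2298]
tcp_rot: [3.115, 0.401, -0.003]
contact_force: [-0.7, -0.0, -0.7]
grip_width: 0.0869
finger_force: 0.0
```

Emit:
{"name": "jog_arm", "arguments": {
  "delta_pos": [
    [0, 0, 0],
    [0, 0, 0],
    [0, 0, 0],
    [0, 0, 0],
    [0, 0, 0]
  ],
  "rot": [
    [0, 0, 0],
    [0, 0, 0],
    [0, 0, 0],
    [0, 0, 0],
    [0, 0, 0]
  ],
  "hand": 0
}}

```text
time: 3.52
tcp_pos: [0.6185, -0.0341, 0.2315]
tcp_rot: [3.115, 0.403, 0.002]
contact_force: [0.3, -0.2, 0.5]
grip_width: 0.0615
finger_force: 0.0
```

Emit:
{"name": "jog_arm", "arguments": {
  "delta_pos": [
    [0, 0, 0],
    [0, 0, 0],
    [0, 0, 0],
    [0, 0, 0],
    [0, 0, 0]
  ],
  "rot": [
    [0, 0, 0],
    [0, 0, 0],
    [0, 0, 0],
    [0, 0, 0],
    [0, 0, 0]
  ]
}}

```text
time: 3.93
tcp_pos: [0.6183, -0.0341, 0.2307]
tcp_rot: [3.116, 0.403, -0.0]
contact_force: [-0.0, 0.4, -0.5]
grip_width: 0.0286
finger_force: 0.0
```

Emit:
{"name": "jog_arm", "arguments": {
  "delta_pos": [
    [0, 0, 0],
    [0, 0, 0],
    [0, 0, 0],
    [0, 0, 0],
    [0, 0, 0]
  ],
  "rot": [
    [0, 0, 0],
    [0, 0, 0],
    [0, 0, 0],
    [0, 0, 0],
    [0, 0, 0]
  ]
}}

```text
time: 4.35
tcp_pos: [0.6183, -0.0341, 0.2307]
tcp_rot: [3.116, 0.403, -0.0]
contact_force: [-0.6, -0.0, -1.2]
grip_width: 0.0238
finger_force: 30.0
```

Emit:
{"name": "jog_arm", "arguments": {
  "delta_pos": [
    [0, 0, -0.02],
    [0, 0, -0.05],
    [0, 0, -0.08],
    [0, 0, -0.11],
    [0, 0, -0.12]
  ],
  "rot": [
    [0, 0, 0],
    [0, 0, 0],
    [0, 0, 0],
    [0, 0, 0],
    [0, 0, 0]
  ]
}}

```text
time: 4.77
tcp_pos: [0.619, -0.0337, 0.3554]
tcp_rot: [3.115, 0.403, 0.009]
contact_force: [0.6, 0.2, -1.1]
grip_width: 0.0239
finger_force: 30.0
```

Run:
```python
from h import *
s=sensors.read_state();print(s['qpos'],s['tcp_pos'],s['grip_width'],s['finger_force'])
p=cam('top');save(p,'t2.png')
for t in models.tip_of(p,'grey_case_head')[:1]: print(t,atz(p,t['pixel'][1],t['pixel'][0],.077))
hsv=cv2.cvtColor(p['img'],cv2.COLOR_RGB2HSV);roi=np.zeros((480,640),bool);roi[245:345,95:185]=1
H,S,V=cv2.split(hsv)
print('brass',rect(p,roi&(H>10)&(H<30)&(S>110)&(V>140)&(np.arange(640)<160),.077))
b=roi&(S<50)&(V>200)
n,l,st,c=cv2.connectedComponentsWithStats(b.astype(np.uint8));print(st[1:],c[1:])
i=[k for k in range(1,n) if st[k,4]>15]
w=[atz(p,*c[k],.055) for k in i];print(w)
x=cv2.resize(p['img'][235:355,80:220],None,fx=5,fy=5);cv2.imwrite('pics/g.png',x[:,:,::-1])
tool(s,[.455,.326,.35],90)
```

```text
[ 0.4574738   0.41744152 -0.61921282  1.51743815  0.24920564  1.28056985
 -1.50474038] [ 0.61903067 -0.03373571  0.35541365] 0.02390910159593009 29.994642552919686
{'pixel': [294.5, 127.0], 'conf': 0.47} [0.45460935 0.32450415 0.077     ]
brass (535.4658813476562, 329.0771789550781, 115.32901763916016, 24.765636444091797, -77.87812042236328)
[[126 262   5  11  35]
 [130 289   7   2  12]
 [130 298   7   2  11]
 [137 315   5  12  34]] [[127.74285714 267.08571429]
 [133.         289.58333333]
 [132.81818182 298.36363636]
 [139.08823529 320.58823529]]
[array([0.50394389, 0.33209818, 0.055     ]), array([0.41059198, 0.309465  , 0.055     ])]
tool delta [-0.0671 -0.3896  0.0044] yaw now 14.75 tilt 0.32 rotz units -15.051
```

View pics/g.png

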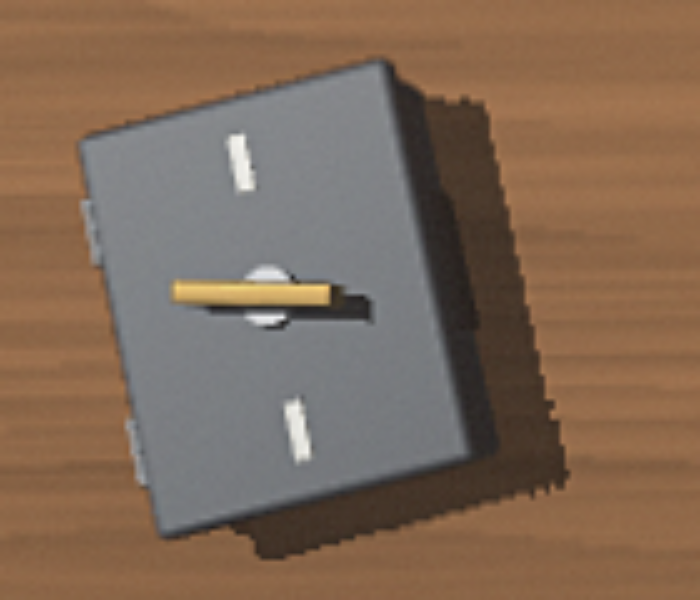

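Crop: the bar is centred at about (252,294), nearly horizontal, and the marks are at (242,162) and (298,430). So the mark line is at yaw ≈13.7° and the bar at ≈89°. I'll carry the key towards the case, turning it on the way.

Emit:
{"name": "jog_arm", "arguments": {
  "delta_pos": [
    [-0.008, -0.032, -0.01],
    [-0.017, -0.064, -0.02],
    [-0.025, -0.096, -0.03],
    [-0.034, -0.128, -0.04],
    [-0.042, -0.16, -0.045]
  ],
  "rot": [
    [0, 0, -1.2],
    [0, 0, -2.4],
    [0, 0, -3.6],
    [0, 0, -4.8],
    [0, 0, -6]
  ]
}}

```text
time: 5.28
tcp_pos: [0.5358, 0.111, 0.3946]
tcp_rot: [-2.902, -1.203, 0.003]
contact_force: [1.3, -0.1, -1.1]
grip_width: 0.0235
finger_force: 30.0
```

Emit:
{"name": "jog_arm", "arguments": {
  "delta_pos": [
    [0.009, -0.032, 0],
    [0.018, -0.064, 0],
    [0.026, -0.096, 0],
    [0.035, -0.128, 0],
    [0.044, -0.16, 0]
  ],
  "rot": [
    [0, 0, -1.2],
    [0, 0, -2.4],
    [0, 0, -3.6],
    [0, 0, -4.8],
    [0, 0, -6]
  ]
}}

```text
time: 5.7
tcp_pos: [0.4544, 0.2552, 0.3937]
tcp_rot: [-2.492, -1.913, 0.004]
contact_force: [0.4, 1.2, -1.4]
grip_width: 0.0239
finger_force: 30.0
```

Emit:
{"name": "jog_arm", "arguments": {
  "delta_pos": [
    [0, 0, 0],
    [0, 0, 0],
    [0, 0, 0],
    [0, 0, 0],
    [0, 0, 0]
  ],
  "rot": [
    [0, 0, -1.2],
    [0, 0, -2.4],
    [0, 0, -2.85],
    [0, 0, -2.85],
    [0, 0, -2.85]
  ]
}}

```text
time: 6.12
tcp_pos: [0.4555, 0.2541, 0.3942]
tcp_rot: [-2.242, -2.199, 0.003]
contact_force: [0.4, -0.4, -1.7]
grip_width: 0.024
finger_force: 30.0
```

Run:
```python
from h import *
s=sensors.read_state();print(s['qpos'],s['tcp_pos'],s['grip_width'],s['finger_force'])
p=cam('wrist');save(p,'w3.png')
for q in ('grey_case_head','key_grip'):
  for t in models.tip_of(p,q)[:2]: print(q,t,atz(p,t['pixel'][1],t['pixel'][0],.077))
print('exp head',proj(p,[.456,.321,.077]))
tool(s,[.456,.321,.3],89)
```

```text
[ 0.29665099  0.23924775 -1.00874311  1.70585981  0.2078791   1.31388887
 -0.77248713] [0.45554031 0.25409974 0.39420681] 0.023968009926394925 29.994336941745132
grey_case_head {'pixel': [143.2, 320.1], 'conf': 0.91} [0.45820847 0.32369494 0.077     ]
exp head [317.24976074 146.9044421 ]
tool delta [ 0.067  -0.0007  0.0942] yaw now 88.88 tilt 0.13 rotz units -0.024
```

View pics/w3.png

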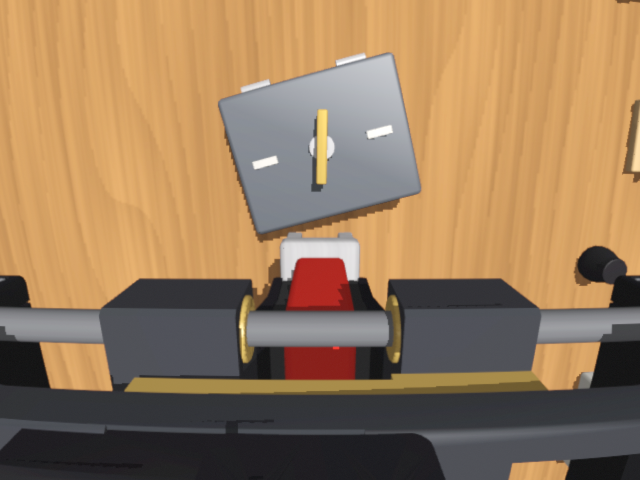

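The wrist view shows the bar centred at about (321,147), with the marks at (265,162) and (380,132). The key hangs straight, its prongs at (295,237) and (345,237).

Run:
```python
from h import *
p=cam('wrist');H,S,V=cv2.split(cv2.cvtColor(p['img'],cv2.COLOR_RGB2HSV))
roi=np.zeros((480,640),bool);roi[90:205,290:350]=1
for v in (120,180,210): print('bar',rect(p,roi&(H>15)&(H<35)&(S>110)&(V>v),.077))
m=np.zeros((480,640),bool);m[100:190,240:410]=1
n,l,st,c=cv2.connectedComponentsWithStats((m&(S<40)&(V>190)).astype(np.uint8))
w=[atz(p,*c[k],.055) for k in range(1,n) if st[k,4]>60];print([st[k] for k in range(1,n) if st[k,4]>60],w)
a=[atz(p,265,162,.055),atz(p,380,132,.055)];print('marks mid',(a[0]+a[1])/2,a[1]-a[0])
# prongs/steel block expected, key grip at tool z .1657
T=T_of(sensors.read_state())
for X in ([.024,.02,.1657+.035],[.024,-.02,.1657+.035],[.022,.014,.1657+.065],[.022,-.014,.1657+.065]): print(proj(p,(T@np.r_[X,1])[:3]))
```

```text
bar (459.333740234375, 320.6220397949219, 55.047000885009766, 7.643686771392822, 88.76705932617188)
bar (459.1358642578125, 321.0142517089844, 54.34878921508789, 7.409148693084717, 87.99993896484375)
bar (459.6584777832031, 321.00274658203125, 54.268733978271484, 6.758877277374268, 88.80055236816406)
[array([366, 125,  26,  14, 230], dtype=int32), array([326, 136,   8,  23, 119], dtype=int32), array([252, 156,  26,  13, 198], dtype=int32)] [array([0.50622463, 0.33230172, 0.055     ]), array([0.46616862, 0.32076742, 0.055     ]), array([0.41263171, 0.3095779 , 0.055     ])]
marks mid [0.46022857 0.32091246 0.055     ] [0.09426691 0.02217479 0.        ]
[357.66950647 240.20147905]
[275.54576977 240.25411148]
[341.83031602 230.45038764]
[292.18192083 230.4832265 ]
```

Emit:
{"name": "jog_arm", "arguments": {
  "delta_pos": [
    [0.03, 0.001, 0],
    [0.06, 0.002, 0],
    [0.067, 0.002, 0.02],
    [0.067, 0.002, 0.05],
    [0.067, 0.002, 0.074]
  ],
  "rot": [
    [0, 0, 0],
    [0, 0, 0],
    [0, 0, 0],
    [0, 0, 0],
    [0, 0, 0]
  ]
}}

```text
time: 6.73
tcp_pos: [0.4584, 0.3223, 0.3202]
tcp_rot: [-2.24, -2.202, -0.0]
contact_force: [0.3, -0.2, -1.7]
grip_width: 0.024
finger_force: 30.0
```

Emit:
{"name": "jog_arm", "arguments": {
  "delta_pos": [
    [0, 0, 0],
    [0, 0, 0],
    [0, 0, 0]
  ],
  "rot": [
    [0, 0, 0],
    [0, 0, 0],
    [0, 0, 0]
  ]
}}

```text
time: 6.98
tcp_pos: [0.4591, 0.3218, 0.3232]
tcp_rot: [2.241, 2.201, 0.002]
contact_force: [0.4, 0.3, -0.0]
grip_width: 0.0238
finger_force: 30.0
```

Run:
```python
from h import *
s=sensors.read_state();print(s['qpos'],s['tcp_pos'],s['contact_force'])
tool(s,[.4575,.321,.2937],89)
p=cam('wrist');q=cam('scene')
print(proj(q,[.4575,.321,.077]))
a=p['img'][100:400,120:520];c,r=proj(q,[.4575,.321,.1]).astype(int);r=min(max(r,60),420);c=min(max(c,80),560)
b=cv2.resize(q['img'][r-60:r+60,c-80:c+80],(400,300),interpolation=cv2.INTER_CUBIC)
cv2.imwrite('pics/c4.png',np.hstack([a,b])[:,:,::-1])
```

```text
[ 0.100988    0.41502563 -0.97213717  1.69957636  0.36294059  1.21939388
 -0.97682757] [0.45913596 0.32176061 0.32320025] [ 0.37790625  0.26112105 -0.04888712]
tool delta [-0.0008 -0.0017  0.0295] yaw now 88.96 tilt 0.09 rotz units -0.008
[527.21927937 295.79867028]
```

View pics/c4.png

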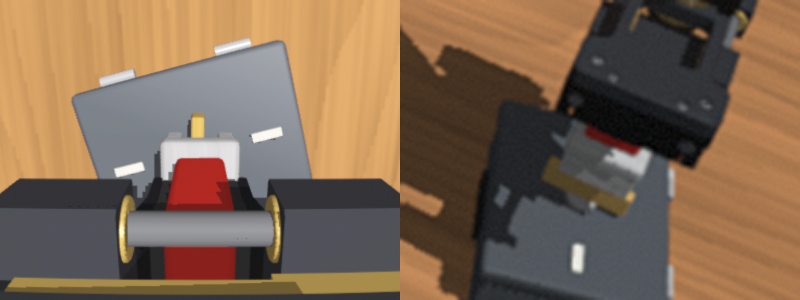

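The bar (col 197) sits between the prongs (175 and 225), about 1.7 mm to the left. I'll correct that and descend.

Emit:
{"name": "jog_arm", "arguments": {
  "delta_pos": [
    [-0.001, -0.0017, 0.004],
    [-0.001, -0.0017, 0.011],
    [-0.001, -0.0017, 0.018],
    [-0.001, -0.0017, 0.024],
    [-0.001, -0.0017, 0.029]
  ],
  "rot": [
    [0, 0, 0],
    [0, 0, 0],
    [0, 0, 0],
    [0, 0, 0],
    [0, 0, 0]
  ]
}}

```text
time: 7.5
tcp_pos: [0.457, 0.3203, 0.2917]
tcp_rot: [-2.241, -2.202, 0.001]
contact_force: [0.4, 0.3, -1.2]
grip_width: 0.0237
finger_force: 30.0
```

Emit:
{"name": "jog_arm", "arguments": {
  "delta_pos": [
    [0, 0, 0],
    [0, 0, 0],
    [0, 0, 0]
  ],
  "rot": [
    [0, 0, 0],
    [0, 0, 0],
    [0, 0, 0]
  ]
}}

```text
time: 7.75
tcp_pos: [0.4571, 0.3207, 0.2928]
tcp_rot: [-2.241, -2.202, -0.0]
contact_force: [0.5, 0.7, -1.7]
grip_width: 0.0237
finger_force: 30.0
```

Emit:
{"name": "jog_arm", "arguments": {
  "delta_pos": [
    [0, 0, 0],
    [0, 0, 0],
    [0, 0, 0],
    [0, 0, 0],
    [0, 0, 0]
  ],
  "rot": [
    [0, 0, 1],
    [0, 0, 2],
    [0, 0, 3],
    [0, 0, 4],
    [0, 0, 5]
  ]
}}

```text
time: 8.17
tcp_pos: [0.4576, 0.3206, 0.2932]
tcp_rot: [2.668, 1.658, 0.003]
contact_force: [3.1, 0.2, -3.4]
grip_width: 0.0241
finger_force: 30.0
```

Emit:
{"name": "jog_arm", "arguments": {
  "delta_pos": [
    [0, 0, 0],
    [0, 0, 0],
    [0, 0, 0],
    [0, 0, 0],
    [0, 0, 0]
  ],
  "rot": [
    [0, 0, 1],
    [0, 0, 2],
    [0, 0, 3],
    [0, 0, 4],
    [0, 0, 5]
  ]
}}

```text
time: 8.58
tcp_pos: [0.4577, 0.3205, 0.2932]
tcp_rot: [2.964, 1.042, 0.003]
contact_force: [1.7, -0.4, -2.9]
grip_width: 0.0239
finger_force: 30.0
```

Run:
```python
from h import *
s=sensors.read_state();print(s['qpos'],s['tcp_pos'],s['contact_force'],s['ft_torque'])
tool(s,[.4575,.321,.2937],0)
```

```text
[-0.03104864  0.38660272 -0.79436155  1.74096336  0.30180697  1.13898404
 -1.81104806] [0.45766158 0.32046597 0.29323531] [ 1.69716361 -0.41350636 -2.92412699] [-0.15008675 -0.73965549  0.05870588]
tool delta [ 0.0002 -0.0005 -0.0005] yaw now 38.73 tilt 0.11 rotz units 7.746
```

Emit:
{"name": "jog_arm", "arguments": {
  "delta_pos": [
    [0, 0, 0],
    [0, 0, 0],
    [0, 0, 0],
    [0, 0, 0],
    [0, 0, 0]
  ],
  "rot": [
    [0, 0, 1],
    [0, 0, 2],
    [0, 0, 3],
    [0, 0, 4],
    [0, 0, 5]
  ]
}}

```text
time: 9.0
tcp_pos: [0.4577, 0.3203, 0.2932]
tcp_rot: [3.119, 0.375, 0.003]
contact_force: [1.8, -1.0, -1.6]
grip_width: 0.0241
finger_force: 30.0
```

Emit:
{"name": "jog_arm", "arguments": {
  "delta_pos": [
    [0, 0, 0],
    [0, 0, 0],
    [0, 0, 0],
    [0, 0, 0],
    [0, 0, 0]
  ],
  "rot": [
    [0, 0, 0.5],
    [0, 0, 1],
    [0, 0, 1.5],
    [0, 0, 2],
    [0, 0, 2]
  ]
}}

```text
time: 9.42
tcp_pos: [0.4575, 0.3203, 0.2932]
tcp_rot: [3.14, 0.106, 0.002]
contact_force: [0.7, -1.7, -1.0]
grip_width: 0.0234
finger_force: 30.0
```

Run:
```python
from h import *
s=sensors.read_state();print(s['qpos'],s['tcp_pos'],s['contact_force'],s['ft_torque'])
tool(s,[.4575,.321,.2937],0)
p=cam('wrist');save(p,'w5.png')
H,S,V=cv2.split(cv2.cvtColor(p['img'],cv2.COLOR_RGB2HSV))
```

```text
[-0.11183551  0.35869365 -0.69076898  1.74505965  0.25146659  1.12689271
 -2.38378463] [0.45753316 0.32031815 0.29318242] [ 0.71325105 -1.67279302 -1.01496813] [-0.31778592 -0.32783372  0.00318795]
tool delta [ 0.     -0.0007 -0.0005] yaw now 3.85 tilt 0.08 rotz units 0.771
```

View pics/w5.png

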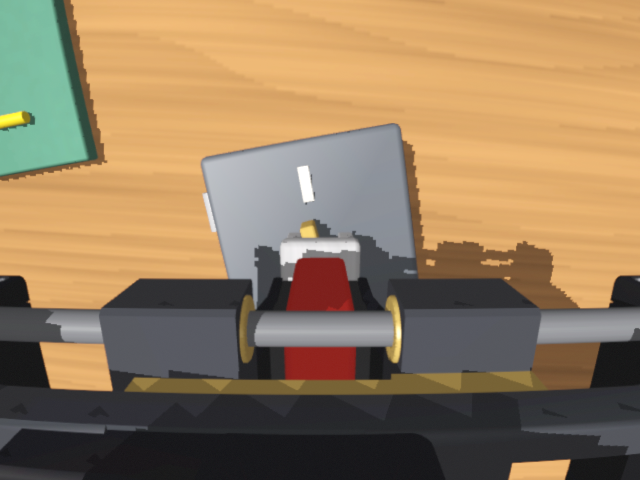

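The wrist view shows the bar end at (309,229), nearly in line with the mark at (305,184). I'll push a touch further, ease back within the play and lift.

Emit:
{"name": "jog_arm", "arguments": {
  "delta_pos": [
    [0, 0, 0],
    [0, 0, 0],
    [0, 0, 0],
    [0, 0, 0]
  ],
  "rot": [
    [0, 0, 0.4],
    [0, 0, 0.8],
    [0, 0, 0.8],
    [0, 0, 0.8]
  ]
}}

```text
time: 9.8
tcp_pos: [0.4572, 0.3204, 0.2929]
tcp_rot: [3.141, 0.003, 0.001]
contact_force: [2.1, -1.9, -1.4]
grip_width: 0.0237
finger_force: 30.0
```

Emit:
{"name": "jog_arm", "arguments": {
  "delta_pos": [
    [0, 0, 0],
    [0, 0, 0],
    [0, 0, -0.01],
    [0, 0, -0.03],
    [0, 0, -0.06]
  ],
  "rot": [
    [0, 0, -1],
    [0, 0, -2],
    [0, 0, -2],
    [0, 0, -2],
    [0, 0, -2]
  ]
}}

```text
time: 10.22
tcp_pos: [0.4563, 0.3203, 0.352]
tcp_rot: [3.129, 0.272, -0.007]
contact_force: [0.9, -0.7, -1.8]
grip_width: 0.0236
finger_force: 30.0
```

Emit:
{"name": "jog_arm", "arguments": {
  "delta_pos": [
    [-0.02, 0.02, 0],
    [-0.04, 0.05, 0],
    [-0.04, 0.08, 0],
    [-0.04, 0.11, 0],
    [-0.04, 0.13, 0]
  ],
  "rot": [
    [0, 0, 0],
    [0, 0, 0],
    [0, 0, 0],
    [0, 0, 0],
    [0, 0, 0]
  ]
}}

```text
time: 10.63
tcp_pos: [0.4402, 0.1833, 0.3536]
tcp_rot: [3.129, 0.268, 0.002]
contact_force: [2.0, -0.1, -1.4]
grip_width: 0.0239
finger_force: 30.0
```

Run:
```python
from h import *
s=sensors.read_state();print(s['qpos'],s['tcp_pos'],s['contact_force'],s['grip_width'])
tool(s,[.50,.13,.235])
q=cam('scene');p=cam('top')
b=cv2.resize(q['img'][240:390,440:640],(400,300),interpolation=cv2.INTER_CUBIC)
a=cv2.resize(p['img'][220:370,80:280],(400,300),interpolation=cv2.INTER_CUBIC)
cv2.imwrite('pics/c6.png',np.hstack([a,b])[:,:,::-1])
```

```text
[ 0.160236    0.08990055 -0.67446158  1.8780401   0.06149181  1.19325967
 -1.93455771] [0.44021915 0.18329005 0.35363947] [ 1.98259063 -0.12072287 -1.43561933] 0.023910916934519962
tool delta [0.0497 0.0626 0.1187] yaw now 9.81 tilt 0.07 rotz units None
```

View pics/c6.png

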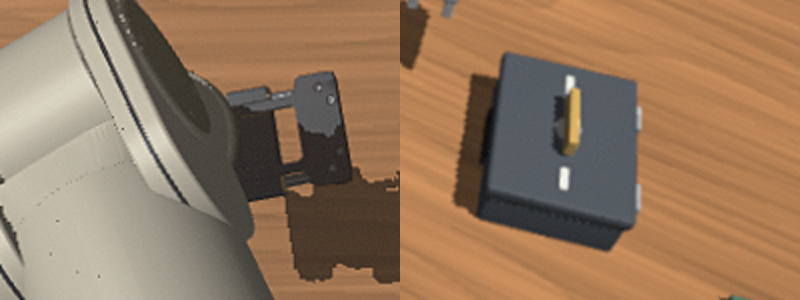

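In the scene crop the bar runs (575,90)–(570,150), in line with the marks at (570,82) and (564,178), so the screw is home. Now I'll stand the key on the bench.

Emit:
{"name": "jog_arm", "arguments": {
  "delta_pos": [
    [0.025, 0.031, 0],
    [0.05, 0.062, 0.01],
    [0.05, 0.062, 0.04],
    [0.05, 0.062, 0.07],
    [0.05, 0.062, 0.09]
  ],
  "rot": [
    [0, 0, 0],
    [0, 0, 0],
    [0, 0, 0],
    [0, 0, 0],
    [0, 0, 0]
  ]
}}

```text
time: 11.15
tcp_pos: [0.4999, 0.1336, 0.2608]
tcp_rot: [-3.129, -0.271, 0.003]
contact_force: [-0.7, 0.1, -1.4]
grip_width: 0.024
finger_force: 30.0
```

Emit:
{"name": "jog_arm", "arguments": {
  "delta_pos": [
    [0, 0, 0.01],
    [0, 0, 0.02],
    [0, 0, 0.026],
    [0, 0, 0.028],
    [0, 0, 0.028]
  ],
  "rot": [
    [0, 0, 0],
    [0, 0, 0],
    [0, 0, 0],
    [0, 0, 0],
    [0, 0, 0]
  ]
}}

```text
time: 11.57
tcp_pos: [0.5004, 0.1335, 0.2352]
tcp_rot: [-3.13, -0.274, -0.001]
contact_force: [0.7, 0.4, -1.5]
grip_width: 0.0238
finger_force: 30.0
```

Emit:
{"name": "jog_arm", "arguments": {
  "delta_pos": [
    [0, 0, 0],
    [0, 0, 0],
    [0, 0, 0]
  ],
  "rot": [
    [0, 0, 0],
    [0, 0, 0],
    [0, 0, 0]
  ]
}}

```text
time: 11.82
tcp_pos: [0.5005, 0.1332, 0.2354]
tcp_rot: [3.13, 0.273, 0.002]
contact_force: [-0.1, 0.4, -1.4]
grip_width: 0.024
finger_force: 30.0
```

Still hanging (−1.5 N). I'll lower in small steps.

Emit:
{"name": "jog_arm", "arguments": {
  "delta_pos": [
    [0, 0, 0.001],
    [0, 0, 0.002],
    [0, 0, 0.003],
    [0, 0, 0.0035],
    [0, 0, 0.0035]
  ],
  "rot": [
    [0, 0, 0],
    [0, 0, 0],
    [0, 0, 0],
    [0, 0, 0],
    [0, 0, 0]
  ]
}}

```text
time: 12.23
tcp_pos: [0.5002, 0.1331, 0.231]
tcp_rot: [3.13, 0.274, -0.001]
contact_force: [-0.9, -1.0, -1.4]
grip_width: 0.0237
finger_force: 30.0
```

Emit:
{"name": "jog_arm", "arguments": {
  "delta_pos": [
    [0, 0, 0.0005],
    [0, 0, 0.001],
    [0, 0, 0.001],
    [0, 0, 0.001]
  ],
  "rot": [
    [0, 0, 0],
    [0, 0, 0],
    [0, 0, 0],
    [0, 0, 0]
  ]
}}

```text
time: 12.57
tcp_pos: [0.5003, 0.1332, 0.2306]
tcp_rot: [3.129, 0.274, 0.0]
contact_force: [-2.0, -0.9, 5.1]
grip_width: 0.0235
finger_force: 30.0
```

Contact. Opening fully, waiting, then rising.

Emit:
{"name": "jog_arm", "arguments": {
  "delta_pos": [
    [0, 0, 0],
    [0, 0, 0],
    [0, 0, 0],
    [0, 0, 0],
    [0, 0, 0]
  ],
  "rot": [
    [0, 0, 0],
    [0, 0, 0],
    [0, 0, 0],
    [0, 0, 0],
    [0, 0, 0]
  ],
  "hand": 1
}}

```text
time: 12.98
tcp_pos: [0.5003, 0.1332, 0.2302]
tcp_rot: [3.13, 0.274, 0.0]
contact_force: [-0.9, 0.6, 1.2]
grip_width: 0.0492
finger_force: 0.0
```

Emit:
{"name": "jog_arm", "arguments": {
  "delta_pos": [
    [0, 0, 0],
    [0, 0, 0],
    [0, 0, 0],
    [0, 0, 0],
    [0, 0, 0]
  ],
  "rot": [
    [0, 0, 0],
    [0, 0, 0],
    [0, 0, 0],
    [0, 0, 0],
    [0, 0, 0]
  ]
}}

```text
time: 13.4
tcp_pos: [0.5003, 0.1332, 0.2302]
tcp_rot: [3.13, 0.274, 0.0]
contact_force: [-0.2, 1.2, -0.1]
grip_width: 0.0823
finger_force: 0.0
```

Emit:
{"name": "jog_arm", "arguments": {
  "delta_pos": [
    [0, 0, -0.01],
    [0, 0, -0.03],
    [0, 0, -0.06],
    [0, 0, -0.1],
    [0, 0, -0.14]
  ],
  "rot": [
    [0, 0, 0],
    [0, 0, 0],
    [0, 0, 0],
    [0, 0, 0],
    [0, 0, 0]
  ]
}}

```text
time: 13.82
tcp_pos: [0.4996, 0.1333, 0.3722]
tcp_rot: [-3.129, -0.275, 0.002]
contact_force: [1.0, 0.5, -0.0]
grip_width: 0.0869
finger_force: 0.0
```

Emit:
{"name": "jog_arm", "arguments": {
  "delta_pos": [
    [-0.03, 0, -0.01],
    [-0.06, 0, -0.02],
    [-0.08, 0, -0.03],
    [-0.08, 0, -0.03],
    [-0.08, 0, -0.03]
  ],
  "rot": [
    [0, 0, 0],
    [0, 0, 0],
    [0, 0, 0],
    [0, 0, 0],
    [0, 0, 0]
  ]
}}

```text
time: 14.23
tcp_pos: [0.4209, 0.1194, 0.4016]
tcp_rot: [3.128, 0.273, 0.005]
contact_force: [1.2, -0.0, 0.1]
grip_width: 0.0869
finger_force: 0.0
```

Run:
```python
from h import *
s=sensors.read_state();print(s['tcp_pos'],s['contact_force'],s['grip_width'])
q=cam('scene');p=cam('wrist')
cv2.imwrite('pics/c7.png',np.hstack([cv2.resize(p['img'],(400,300)),cv2.resize(q['img'],(400,300))])[:,:,::-1])
```

```text
[0.42092395 0.11940063 0.40163453] [ 1.21914492 -0.04043471  0.07762756] 0.0869213589744138
```

View pics/c7.png

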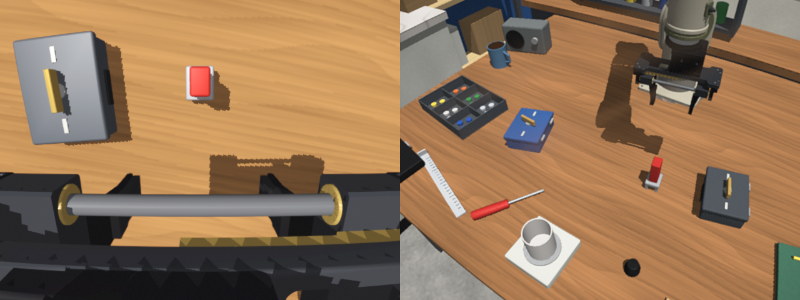

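The key stands upright at (200,82) in the left view and (653,172) in the right. The grey bar is parallel to its marks and the blue screw looks unchanged.

```bash
python3 -c "
from station import manip
print(manip.sign_off())"
```

```text
the job is handed in; nothing more can be done
None
```

I turned the grey case's screw home, with its bar in line with the white marks, left the blue screw as it was, and stood the key upright on the bench; the job is handed in, but sign-off returned no verdict.

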